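# Click the food box lid shut all round

### The job

Some sections of the food box's clip-on lid have sprung up: press down around the rim with your fingertips, section by section, until all six have clicked shut, flush with the lid. Only press: leave the box standing in its place, do not lift or tip it, and leave the dishes and other things around it alone.

Things in the scene. Friction and masses are not known exactly. Their poses are not given: they have to be found in the camera images.
- food_box: Loose clear plastic food box full of red cherry tomatoes, with a pale grey clip-on lid, 0.6 to 1 kg in all, standing on the counter. Lid outline 140 mm (its x) by 200 mm (its y), lid top 90 mm above the counter; the tub below is 120 by 180 mm. Origin: centre of the underside; z up, long side along y.
- lid_center (a point): Centre of the lid's top, 90 mm above the counter, axes as the box. The middle panel (88 by 148 mm) and four 26 mm square corners are fixed; between the corners lie six hinged rim sections, 26 mm wide: two of 72 mm on each long side, one of 86 mm on each short end. Some may be shut at the start; pressing those again does no harm.
- near_left (a joint): Rim section on left half of the near long side (box frame: -x side, +y half): angle in rad about its inner edge, about 0 (-0.03 to 0) = clicked shut, flush; 0.30 = sprung up (outer edge 8 mm proud). It snaps: at its press point it takes about 6 N to start down, less further on; below about 0.14 it snaps shut by itself and stays; let go before that, it springs up.
- near_left_press (a point): Press point of that section: on its top face, mid-length, 8 mm in from its outer edge (shut: -62, 37, 90 mm in the box frame; sprung up it stands 5 to 6 mm higher). Its x axis points outward from the box, y along the section.
- near_right (a joint): Rim section on right half of the near long side (box frame: -x side, -y half): angle in rad about its inner edge, about 0 (-0.03 to 0) = clicked shut, flush; 0.30 = sprung up (outer edge 8 mm proud). It snaps: at its press point it takes about 6 N to start down, less further on; below about 0.14 it snaps shut by itself and stays; let go before that, it springs up.
- near_right_press (a point): Press point of that section: on its top face, mid-length, 8 mm in from its outer edge (shut: -62, -37, 90 mm in the box frame; sprung up it stands 5 to 6 mm higher). Its x axis points outward from the box, y along the section.
- far_left (a joint): Rim section on left half of the far long side (+x side, +y half): angle in rad about its inner edge, about 0 (-0.03 to 0) = clicked shut, flush; 0.30 = sprung up (outer edge 8 mm proud). It snaps: at its press point it takes about 6 N to start down, less further on; below about 0.14 it snaps shut by itself and stays; let go before that, it springs up.
- far_left_press (a point): Press point of that section: on its top face, mid-length, 8 mm in from its outer edge (shut: 62, 37, 90 mm in the box frame; sprung up it stands 5 to 6 mm higher). Its x axis points outward from the box, y along the section.
- far_right (a joint): Rim section on right half of the far long side (+x side, -y half): angle in rad about its inner edge, about 0 (-0.03 to 0) = clicked shut, flush; 0.30 = sprung up (outer edge 8 mm proud). It snaps: at its press point it takes about 6 N to start down, less further on; below about 0.14 it snaps shut by itself and stays; let go before that, it springs up.
- far_right_press (a point): Press point of that section: on its top face, mid-length, 8 mm in from its outer edge (shut: 62, -37, 90 mm in the box frame; sprung up it stands 5 to 6 mm higher). Its x axis points outward from the box, y along the section.
- end_left (a joint): Rim section on the whole left short end (+y end): angle in rad about its inner edge, about 0 (-0.03 to 0) = clicked shut, flush; 0.30 = sprung up (outer edge 8 mm proud). It snaps: at its press point it takes about 6 N to start down, less further on; below about 0.14 it snaps shut by itself and stays; let go before that, it springs up.
- end_left_press (a point): Press point of that section: on its top face, mid-length, 8 mm in from its outer edge (shut: 0, 92, 90 mm in the box frame; sprung up it stands 5 to 6 mm higher). Its x axis points outward from the box, y along the section.
- end_right (a joint): Rim section on the whole right short end (-y end): angle in rad about its inner edge, about 0 (-0.03 to 0) = clicked shut, flush; 0.30 = sprung up (outer edge 8 mm proud). It snaps: at its press point it takes about 6 N to start down, less further on; below about 0.14 it snaps shut by itself and stays; let go before that, it springs up.
- end_right_press (a point): Press point of that section: on its top face, mid-length, 8 mm in from its outer edge (shut: 0, -92, 90 mm in the box frame; sprung up it stands 5 to 6 mm higher). Its x axis points outward from the box, y along the section.
- glass_a: Green drinking glass, 68 mm across, 100 mm tall; loose bystander, to be left alone. Origin: centre of its underside, z up.
- glass_b: Second, identical green drinking glass, 68 mm across, 100 mm tall; loose bystander, to be left alone. Origin: centre of its underside, z up.
- mug: White mug, 80 mm across plus a handle, 90 mm tall; loose bystander, to be left alone. Origin: centre of its underside, z up.
- bowl: White bowl, 124 mm across, 50 mm tall; loose bystander, to be left alone. Origin: centre of its underside, z up.
- jar: Closed amber glass jar, 66 mm across, 105 mm tall; loose bystander, to be left alone. Origin: centre of its underside, z up.
- spatula: Wooden spatula lying flat on the counter, along its own x axis, 280 mm long, about 10 to 20 mm high; loose bystander, to be left alone. Origin near its middle.

How it is judged:
By the outcome, as a careful person would: the job done as asked, in the order asked, and still so for the second after the job is handed in, with the robot touching nothing.
It also fails if it takes over 58 s, if anything falls off the work surface, if the arm or the gripper's body presses on something with over 40 N, if the wrist force passes 120 N, or if a joint passes its speed limit or range.

### The arm

A 6-joint arm with a two-finger parallel gripper is mounted at the origin on the work surface. World frame = base frame: x ahead of the robot, y to its left, z up, the work surface at z = 0. Lengths are in m, angles in rad, forces in N, time in s.
With the tool pointing down it reaches from about 0.35 to 0.85 m from the base axis. Payload 8.1 kg.
Tool frame: the origin (TCP) lies midway between the tips of the shut fingers; the grasp point (between the pads) lies 19 mm behind it (hold_point_z is the distance from the TCP to the grasp point, in m); z points along the fingers, y is the line along which they close (so a half turn about z gives the same grasp; the last joint's range is limited). The gripper opens to 93 mm and grips with 3 to 60 N. Pads are 15 mm wide; open, the fingers measure 128 mm over their backs; the gripper's body (75 mm by 188 mm) begins 65 mm behind the grasp point.
Start: joints at [1.02, 0.13, 1.488, -0, 1.523, -0.085], TCP at [0.269, 0.536, 0.219] pointing down, gripper open.
Joint ranges: [-2.96, 2.96], [-0.89, 2.26], [0.02, 2.5], [-1.34, 4.48], [0, 2.73], [-2.66, 2.66]. Speed limits (rad/s): [2.39, 2.39, 2.79, 3.14, 3.14, 3.14].

### API

Orientations are given as [roll, pitch, yaw] about the fixed x, y, z axes, in that order (R = Rz(yaw) Ry(pitch) Rx(roll)).
In Python, from station import sense, capture, job_done, hold_point_z gives the robot as it stands. The module is installed in compiled form; this text tells all that it offers.
- The arm moves only by the tool apply_moves, never from a script. Its argument "deltas" is a list of rows, each a list of 2 entries, a list of its own where there are three numbers: the shift along the tool's x, y, z as a fraction of full scale, then the turn, a rotation vector about the tool's x, y, z as a fraction of full scale. A call has 1 to 20 rows; each row shifts and turns the commanded pose from where the row before left it, along the tool's axes as they then stand; what a row does not reach is not made up. Full scale, the value 1, is 0.02 m for a shift and 6 degrees for a turn. A row lasts 1/12 s, in which the tool goes at most 41.7 mm and 7.16 degrees, less where a joint would pass 70% of its speed; a pose out of reach is approached as far as the arm can. A call with a number of a shift or a turn outside -1 to 1 is refused whole. A call with a gripper value outside its range is refused whole. "gripper" is the closure, from 0 (fully open) to 1 (shut), set as the call begins (left out, the last holds). The fingers move at their own pace and stop on an object; "squeeze" is the grip in N (left out, the last holds). Time passes only in rows, so rows that do not move let the fingers close. It gives the time, the measured TCP pose, the force, the opening and the grip force at its end, in the units of the state.
- sense(): the state, without advancing time (a new reading comes with each control period).
- capture(name): name is "scene" or "side" or "wrist"; returns a dict with "frame" (420x560x3 uint8, red, green, blue), "fov_y" (degrees; the focal length in pixels is half the picture's height over the tangent of half this angle, whatever the lens; pixels are square), "cx", "cy" (the principal point, pixels), "extrinsics" (4x4, takes a point from camera to world coordinates); the wrist camera has in their place "tool_from_camera" (4x4, takes a point from camera to tool coordinates, whose origin is the TCP and whose axes are the flange's). Camera axes: x right, y down, z forward; pixel columns grow to the right and rows downward; lengths in m; the calibration is good to about 2 mm. A picture is of the moment at which its call begins: read the wrist's pose just before it. There is no depth.
- job_done(): hands the job in; it is judged then, once.
The state is a dict: "time_s": time; "joint_pos": joint angles; "joint_vel": joint speeds; "joint_torque": joint torques, N m; "eef_pos": TCP position; "tcp_rot": TCP orientation; "contact_force": force on the tool from outside, world axes, zero at the start; "torque": the same for the moment, N m; "finger_gap": finger opening in m; "finger_force": force on a finger pad.
Only numpy, scipy, OpenCV 4.12 (cv2) and the standard library are available. Lean on these libraries where they do the work, as an engineer would, in place of code of your own. Each camera call takes 0.05 s, during which the arm holds its last target. There are 200 camera calls.

## Working session

There is one attempt and no reset: what is moved stays moved. The work goes in short steps, Python scripts to look and compute and a tool call to move; the robot and the scene stay as the last step left them, time stands still between calls to the robot, and variables do not carry over. Pictures are saved under pics/ and viewed, at most 10 in all, crops included, and the job is handed in when it is done.

Besides the shell and the picture viewer there is one more tool, called in YAML: its name, and indented under it one key for each argument. apply_moves: Moves the arm, as the interface text tells. Shift numbers are shares of 0.02 m and turn numbers shares of 6 degrees, none past 1 either way. Its arguments: {"type":"object","properties":{"deltas":{"type":"array"},"gripper":{"type":"number"},"squeeze":{"type":"number"}},"required":["deltas"]}

```bash
mkdir -p pics
python3 - <<'E'
from station import *
import cv2,numpy as np
s=sense();print(s['time_s'],s['eef_pos'],s['tcp_rot'],s['contact_force'],s['finger_gap'])
for n in('scene','side'):
    c=capture(n);cv2.imwrite(f'pics/{n}0.png',c['frame'][:,:,::-1])
    np.savez(f'{n}0.npz',**c);print(n,c['fov_y'],c['cx'],c['cy'],np.round(c['extrinsics'],3).tolist())
E
```

```text
0.0 [0.26915403 0.53561209 0.21759663] [-3.13978532e+00 -1.76374574e-04  2.67578282e+00] [0.53409253 0.74201137 1.05619378] 0.09272533357485847
scene 57.639012234487744 283.29367930388116 211.2467835676859 [[-0.458, 0.536, -0.709, 1.18], [0.889, 0.278, -0.364, 0.352], [0.003, -0.797, -0.604, 0.559], [0.0, 0.0, 0.0, 1.0]]
side 55.32604199335327 283.9892252994883 204.75667273834057 [[-0.97, -0.144, 0.195, 0.456], [-0.242, 0.554, -0.797, 0.638], [0.007, -0.82, -0.572, 0.534], [0.0, 0.0, 0.0, 1.0]]
```

View pics/scene0.png

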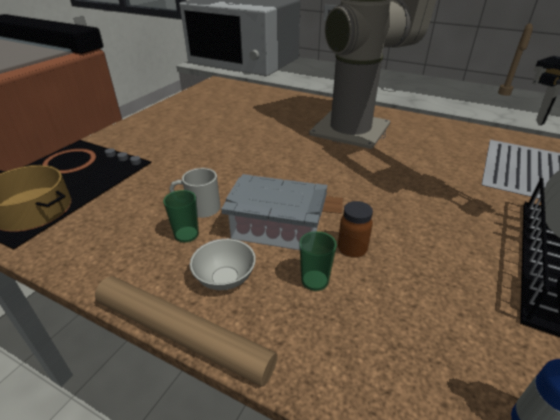

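View pics/side0.png

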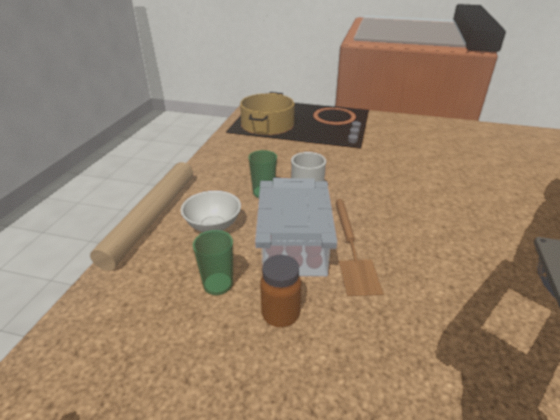

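The scene view shows the lid spanning about (225–327, 178–215), with the mug and a glass to its left and the jar and the other glass on the right. In the side view the lid spans (257–335, 180–242). Next I'll enlarge both lids.

```bash
python3 - <<'E'
import cv2,numpy as np
a=cv2.imread('pics/scene0.png')[165:255,215:345];b=cv2.imread('pics/side0.png')[165:285,240:350]
A=cv2.resize(a,None,fx=3.0,fy=3.0,interpolation=3);B=cv2.resize(b,None,fx=3.6,fy=3.6,interpolation=3)
C=np.zeros((440,800,3),np.uint8);C[:270,:390]=A;C[:432,400:796]=B
cv2.imwrite('pics/crop0.png',C)
E
cat > h.py <<'E'
import numpy as np
def ray(c,u,v):
    f=c['frame'].shape[0]/2/np.tan(np.radians(float(c['fov_y']))/2);E=c['extrinsics']
    return E[:3,3],E[:3,:3]@np.array([(u-c['cx'])/f,(v-c['cy'])/f,1])
def plane(c,u,v,z):
    o,d=ray(c,u,v);return o+d*(z-o[2])/d[2]
def proj(c,p):
    f=c['frame'].shape[0]/2/np.tan(np.radians(float(c['fov_y']))/2);E=c['extrinsics']
    q=E[:3,:3].T@(np.array(p)-E[:3,3]);return q[:2]/q[2]*f+[c['cx'],c['cy']]
E
```

```text
(no output)
```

View pics/crop0.png

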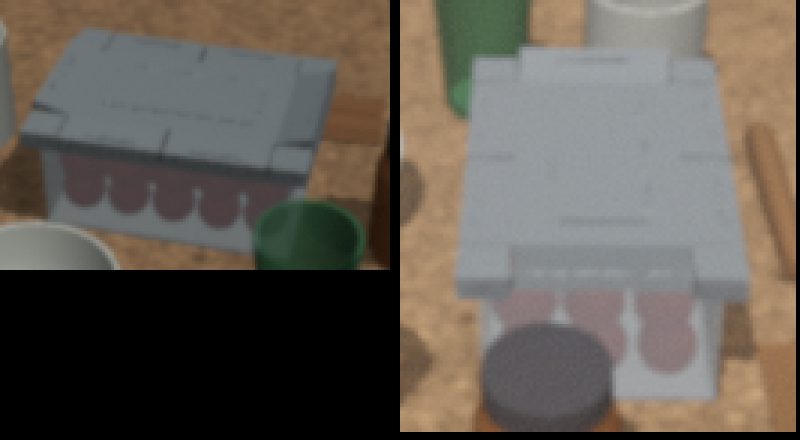

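The left crop (scene) has lid corners near (82,30), (335,60), (310,170) and (22,130). The right crop (side) has them near (473,60), (715,60), (747,280) and (457,278). Both ends look sprung up. I'll cast these corners onto z=0.09.

Run:
```python
import numpy as np,cv2
from h import *
def fit(P):
    # order: corners -> box coords given later
    for i in range(4): print(np.round(P[i],4), round(float(np.linalg.norm(P[i]-P[(i+1)%4])),4))
    print('c',P.mean(0))
S=np.load('scene0.npz');D=np.load('side0.npz')
print('side');P=np.array([plane(D,240+(x-400)/3.6,165+y/3.6,.09)[:2] for x,y in[(473,60),(715,60),(747,278),(457,276)]]);fit(P)
d=(P[2]+P[3]-P[0]-P[1]);print(np.degrees(np.arctan2(d[1],d[0]))-90)
print('scene');P=np.array([plane(S,215+x/3,165+y/3,.09)[:2] for x,y in[(82,30),(335,60),(310,172),(22,132)]]);fit(P)
d=(P[1]+P[2]-P[0]-P[3]);print(np.degrees(np.arctan2(d[1],d[0]))-90)
# objects, rough
for n,c,u,v,z in[('glassA top',D,214,242,.1),('jar top',D,281,267,.105),('glassB top',D,263,158,.1),('mug top',D,308,162,.09),('bowl',D,211,208,.05),('jar S',S,357,211,.105),('glassA S',S,317,241,.1),('glassB S',S,182,198,.1),('mug S',S,201,176,.09)]: print(n,np.round(plane(c,u,v,z),3))
```

```text
side
[ 0.6762 -0.0497] 0.1419
[ 0.5389 -0.0856] 0.1972
[0.4935 0.1062] 0.1376
[0.6271 0.1393] 0.1952
c [0.58390955 0.02755091]
13.938292085344003
scene
[ 0.5492 -0.0791] 0.1968
[0.4981 0.1109] 0.1364
[0.6297 0.1468] 0.1983
[ 0.6801 -0.045 ] 0.1353
c [0.58925215 0.0334179 ]
14.897402752621716
glassA top [0.69  0.169 0.1  ]
jar top [0.566 0.204 0.105]
glassB top [ 0.695 -0.134  0.1  ]
mug top [ 0.595 -0.159  0.09 ]
bowl [0.765 0.014 0.05 ]
jar S [0.579 0.207 0.105]
glassA S [0.692 0.17  0.1  ]
glassB S [ 0.698 -0.133  0.1  ]
mug S [ 0.597 -0.162  0.09 ]
```

apply_moves:
  deltas:
    - [[-1,-0.6,0],[0,0,0]]
    - [[-1,-0.6,0],[0,0,0]]
    - [[-1,-0.6,0],[0,0,0]]
    - [[-1,-0.6,0],[0,0,0]]
    - [[-1,-0.6,0],[0,0,0]]
    - [[-1,-0.6,0],[0,0,0]]
    - [[-1,-0.6,0],[0,0,0]]
    - [[-1,-0.6,0],[0,0,0]]
    - [[-1,-0.6,0],[0,0,0]]
    - [[-1,-0.6,0],[0,0,0]]
    - [[-1,-0.6,0],[0,0,0]]
    - [[-1,-0.6,0],[0,0,0]]
    - [[-1,-0.6,0],[0,0,0]]
    - [[-1,-0.6,0],[0,0,0]]
    - [[-1,-0.6,0],[0,0,0]]
    - [[-1,-0.6,0],[0,0,0]]
    - [[-1,-0.6,0],[0,0,0]]
    - [[-1,-0.6,0],[0,0,0]]
    - [[-1,-0.6,0],[0,0,0]]
    - [[-1,-0.6,0],[0,0,0]]
  gripper: 1
  squeeze: 20

```text
time_s: 1.77
eef_pos: [0.5192, 0.1409, 0.2182]
tcp_rot: [-3.141, -0.001, 2.676]
contact_force: [-0.2, 0.8, -0.6]
finger_gap: 0.0008
finger_force: 0.0
```

apply_moves:
  deltas:
    - [[-1,-0.6,0],[0,0,0]]
    - [[-1,-0.6,0],[0,0,0]]
    - [[-1,-0.6,0],[0,0,0]]
    - [[-1,-0.6,0],[0,0,0]]
    - [[-1,-0.6,0],[0,0,0]]
    - [[-0.5,-0.5,0],[0,0,0]]
    - [[0,0,0],[0,0,-0.98]]
    - [[0,0,0],[0,0,-0.98]]
    - [[0,0,0],[0,0,-0.98]]
    - [[0,0,0],[0,0,-0.98]]
    - [[0,0,0],[0,0,-0.98]]
    - [[0,0,0],[0,0,-0.98]]
    - [[0,0,0],[0,0,-0.98]]
    - [[0,0,0],[0,0,0]]
    - [[0,0,0],[0,0,0]]

```text
time_s: 3.02
eef_pos: [0.5855, 0.0302, 0.2183]
tcp_rot: [3.141, -0.001, -2.892]
contact_force: [-0.4, 0.6, -0.1]
finger_gap: 0.001
finger_force: 0.0
```

Run:
```python
from station import *
import cv2,numpy as np
from scipy.spatial.transform import Rotation as R
s=sense();print(s['time_s'],s['eef_pos'],s['tcp_rot'],s['contact_force'],s['finger_gap'])
c=dict(capture('wrist'));T=np.eye(4);T[:3,:3]=R.from_euler('xyz',s['tcp_rot']).as_matrix();T[:3,3]=s['eef_pos']
c['extrinsics']=T@c['tool_from_camera'];np.savez('wrist1.npz',**c)
print(np.round(c['extrinsics'],3))
cv2.imwrite('pics/wrist1.png',c['frame'][:,:,::-1])
```

```text
3.0167 [0.58552484 0.03022473 0.2183362 ] [ 3.14130082e+00 -6.42050073e-04 -2.89205282e+00] [-0.35675173  0.61364766 -0.07665616] 0.0009548877879646111
[[-0.247  0.939  0.241  0.518]
 [ 0.969  0.239  0.06   0.013]
 [-0.001  0.248 -0.969  0.383]
 [ 0.     0.     0.     1.   ]]
```

View pics/wrist1.png

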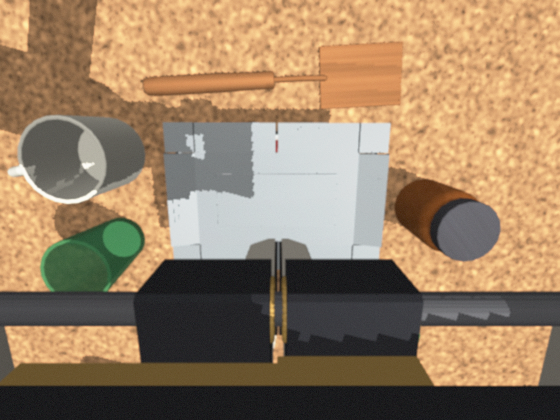

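The wrist view shows the lid's near corners at about (164,123) and (391,123). Its edges run parallel to the image, so the yaw is right.

Run:
```python
import numpy as np
from h import *
W=np.load('wrist1.npz')
a=plane(W,164,123,.09);b=plane(W,390.5,122.5,.09);print(a,b,np.linalg.norm(a-b))
d=(b-a)[:2];y=np.arctan2(d[1],d[0])-np.pi/2;print('yaw',np.degrees(y))
ex=np.array([np.cos(y),np.sin(y)]);c=(a+b)[:2]/2+ex*.07;print('c',c)
e=plane(W,173,258,.09);f=plane(W,381,258,.09);print(e,f,np.linalg.norm(e-f))
print('seam',plane(W,276.5,150,.09))
```

```text
[ 0.54094935 -0.08387703  0.09      ] [0.49170535 0.10772416 0.09      ] 0.19782818375791353
yaw 14.41379360160532
c [0.58412398 0.02934818]
[ 0.66439251 -0.05482073  0.09      ] [0.61447923 0.1407943  0.09      ] 0.20188258319953872
seam [0.53924983 0.01711143 0.09      ]
```

apply_moves:
  deltas:
    - [[0.8,0.46,1],[0,0,0]]
    - [[0.8,0.46,1],[0,0,0]]
    - [[0.8,0.46,1],[0,0,0]]
    - [[0.75,0.45,1],[0,0,0]]
    - [[0,0,1],[0,0,0]]
    - [[0,0,0.6],[0,0,0]]
    - [[0,0,0.2],[0,0,0]]
    - [[0,0,0.2],[0,0,0]]
    - [[0,0,0.2],[0,0,0]]
    - [[0,0,0],[0,0,0]]

```text
time_s: 3.9
eef_pos: [0.5164, 0.0496, 0.0949]
tcp_rot: [-3.141, 0.001, -2.89]
contact_force: [0.7, 0.3, 0.6]
finger_gap: -0.0001
finger_force: 0.0
```

apply_moves:
  deltas:
    - [[0,0,0.1],[0,0,0]]
    - [[0,0,0.1],[0,0,0]]
    - [[0,0,0],[0,0,0]]

```text
time_s: 4.15
eef_pos: [0.516, 0.0497, 0.0907]
tcp_rot: [-3.142, 0.0, -2.889]
contact_force: [-0.2, -0.7, -0.4]
finger_gap: 0.0004
finger_force: 0.0
```

apply_moves:
  deltas:
    - [[0,0,0.06],[0,0,0]]
    - [[0,0,0.06],[0,0,0]]
    - [[0,0,0],[0,0,0]]

```text
time_s: 4.4
eef_pos: [0.5162, 0.0497, 0.0896]
tcp_rot: [-3.141, 0.001, -2.889]
contact_force: [-4.9, 0.4, 10.2]
finger_gap: 0.0006
finger_force: 5.0
```

apply_moves:
  deltas:
    - [[0,0,-1],[0,0,0]]
    - [[0,-0.93,0],[0,0,0]]
    - [[0,-0.93,0],[0,0,0]]
    - [[0,-0.92,0],[0,0,0]]
    - [[0,-0.92,0],[0,0,0]]
    - [[0,0,0.4],[0,0,0]]
    - [[0,0,0.2],[0,0,0]]
    - [[0,0,0.1],[0,0,0]]
    - [[0,0,0],[0,0,0]]

```text
time_s: 5.15
eef_pos: [0.5332, -0.021, 0.0931]
tcp_rot: [3.141, -0.002, -2.888]
contact_force: [-0.9, 0.1, 0.0]
finger_gap: 0.0002
finger_force: 0.0
```

apply_moves:
  deltas:
    - [[0,0,0.1],[0,0,0]]
    - [[0,0,0.1],[0,0,0]]
    - [[0,0,0.1],[0,0,0]]
    - [[0,0,0],[0,0,0]]

```text
time_s: 5.48
eef_pos: [0.5345, -0.0213, 0.0897]
tcp_rot: [3.141, 0.001, -2.888]
contact_force: [-6.0, 2.3, 11.1]
finger_gap: 0.0
finger_force: 5.5
```

apply_moves:
  deltas:
    - [[0,0,-1],[0,0,0]]
    - [[-0.78,-0.72,0],[0,0,0]]
    - [[-0.78,-0.72,0],[0,0,0]]
    - [[-0.77,-0.72,0],[0,0,0]]
    - [[-0.77,-0.72,0],[0,0,0]]
    - [[0,0,0.3],[0,0,0]]
    - [[0,0,0.1],[0,0,0]]
    - [[0,0,0.1],[0,0,0]]
    - [[0,0,0],[0,0,0]]

```text
time_s: 6.23
eef_pos: [0.6078, -0.0616, 0.0978]
tcp_rot: [3.141, -0.001, -2.889]
contact_force: [-0.8, -0.5, 0.6]
finger_gap: 0.0006
finger_force: 0.0
```

apply_moves:
  deltas:
    - [[0,0,0.1],[0,0,0]]
    - [[0,0,0.1],[0,0,0]]
    - [[0,0,0.1],[0,0,0]]
    - [[0,0,0],[0,0,0]]

```text
time_s: 6.57
eef_pos: [0.6081, -0.0617, 0.0919]
tcp_rot: [3.141, -0.0, -2.889]
contact_force: [1.0, 0.2, -0.5]
finger_gap: 0.0005
finger_force: 0.0
```

apply_moves:
  deltas:
    - [[0,0,0.1],[0,0,0]]
    - [[0,0,0.1],[0,0,0]]
    - [[0,0,0],[0,0,0]]

```text
time_s: 6.82
eef_pos: [0.6087, -0.0619, 0.0894]
tcp_rot: [3.141, 0.0, -2.889]
contact_force: [-5.9, 1.1, 10.2]
finger_gap: 0.0004
finger_force: 5.0
```

apply_moves:
  deltas:
    - [[0,0,-1],[0,0,0]]
    - [[-0.78,0.73,0],[0,0,0]]
    - [[-0.78,0.73,0],[0,0,0]]
    - [[-0.77,0.73,0],[0,0,0]]
    - [[-0.77,0.73,0],[0,0,0]]
    - [[0,0,0.4],[0,0,0]]
    - [[0,0,0.2],[0,0,0]]
    - [[0,0,0.1],[0,0,0]]
    - [[0,0,0],[0,0,0]]

```text
time_s: 7.57
eef_pos: [0.6528, 0.0091, 0.0927]
tcp_rot: [3.141, -0.003, -2.89]
contact_force: [0.2, 0.1, 0.9]
finger_gap: 0.0005
finger_force: 0.0
```

apply_moves:
  deltas:
    - [[0,0,0.1],[0,0,0]]
    - [[0,0,0.1],[0,0,0]]
    - [[0,0,0.1],[0,0,0]]
    - [[0,0,0],[0,0,0]]

```text
time_s: 7.9
eef_pos: [0.6542, 0.0092, 0.0897]
tcp_rot: [-3.141, 0.001, -2.89]
contact_force: [-6.0, -1.3, 10.0]
finger_gap: 0.0001
finger_force: 4.2
```

apply_moves:
  deltas:
    - [[0,0,-1],[0,0,0]]
    - [[0,0.93,0],[0,0,0]]
    - [[0,0.93,0],[0,0,0]]
    - [[0,0.92,0],[0,0,0]]
    - [[0,0.92,0],[0,0,0]]
    - [[0,0,0.4],[0,0,0]]
    - [[0,0,0.2],[0,0,0]]
    - [[0,0,0.1],[0,0,0]]
    - [[0,0,0],[0,0,0]]

```text
time_s: 8.65
eef_pos: [0.6351, 0.0804, 0.093]
tcp_rot: [-3.142, -0.002, -2.89]
contact_force: [-0.2, -0.4, 0.3]
finger_gap: 0.0008
finger_force: 0.0
```

apply_moves:
  deltas:
    - [[0,0,0.1],[0,0,0]]
    - [[0,0,0.1],[0,0,0]]
    - [[0,0,0.1],[0,0,0]]
    - [[0,0,0],[0,0,0]]

```text
time_s: 8.98
eef_pos: [0.6361, 0.0807, 0.0897]
tcp_rot: [-3.141, 0.001, -2.89]
contact_force: [-5.0, -2.1, 9.4]
finger_gap: 0.0008
finger_force: 4.6
```

apply_moves:
  deltas:
    - [[0,0,-1],[0,0,0]]
    - [[0.78,0.72,0],[0,0,0]]
    - [[0.78,0.72,0],[0,0,0]]
    - [[0.77,0.72,0],[0,0,0]]
    - [[0.77,0.72,0],[0,0,0]]
    - [[0,0,0.3],[0,0,0]]
    - [[0,0,0.1],[0,0,0]]
    - [[0,0,0.1],[0,0,0]]
    - [[0,0,0],[0,0,0]]

```text
time_s: 9.73
eef_pos: [0.5617, 0.1214, 0.0979]
tcp_rot: [3.141, -0.0, -2.89]
contact_force: [-0.4, 0.9, 0.1]
finger_gap: 0.0003
finger_force: 0.4
```

apply_moves:
  deltas:
    - [[0,0,0.1],[0,0,0]]
    - [[0,0,0.1],[0,0,0]]
    - [[0,0,0.1],[0,0,0]]
    - [[0,0,0],[0,0,0]]

```text
time_s: 10.07
eef_pos: [0.5615, 0.1213, 0.0917]
tcp_rot: [-3.141, -0.0, -2.889]
contact_force: [-0.0, -0.3, -0.5]
finger_gap: 0.0004
finger_force: 0.0
```

apply_moves:
  deltas:
    - [[0,0,0.1],[0,0,0]]
    - [[0,0,0.1],[0,0,0]]
    - [[0,0,0],[0,0,0]]

```text
time_s: 10.32
eef_pos: [0.5618, 0.1214, 0.0893]
tcp_rot: [-3.141, 0.001, -2.889]
contact_force: [-4.8, -2.0, 9.3]
finger_gap: 0.0005
finger_force: 4.7
```

apply_moves:
  deltas:
    - [[0,0,-1],[0,0,0]]
    - [[0,0,-1],[0,0,0]]
    - [[0,0,-1],[0,0,0]]
    - [[0,0,-1],[0,0,0]]
    - [[0,0,-1],[0,0,0]]
    - [[0,0,-1],[0,0,0]]
    - [[0.8,1,0],[0,0,0]]
    - [[0.8,1,0],[0,0,0]]
    - [[0.8,1,0],[0,0,0]]
    - [[0.8,1,0],[0,0,0]]
    - [[0.8,1,0],[0,0,0]]
    - [[0.6,1,0],[0,0,0]]
    - [[0,1,0],[0,0,0]]
    - [[0,1,0],[0,0,0]]
    - [[0,1,0],[0,0,0]]
    - [[0,1,0],[0,0,0]]
    - [[0,1,0],[0,0,0]]
    - [[0,1,0],[0,0,0]]
    - [[0,1,0],[0,0,0]]
    - [[0,0,0],[0,0,0]]

```text
time_s: 11.98
eef_pos: [0.4061, 0.3531, 0.2079]
tcp_rot: [3.14, -0.0, -2.887]
contact_force: [0.1, 0.3, 0.2]
finger_gap: 0.0005
finger_force: 0.0
```

Run:
```python
from station import *
import cv2,numpy as np
print(sense()['time_s'],sense()['eef_pos'])
F={n:capture(n)['frame'][:,:,::-1] for n in('scene','side')}
O={n:cv2.imread(f'pics/{n}0.png') for n in F}
C=np.zeros((600,800,3),np.uint8)
for i,D in enumerate((O,F)):
    A=cv2.resize(D['scene'][165:255,215:345],None,fx=3.0,fy=3.0,interpolation=3);B=cv2.resize(D['side'][170:260,240:350],None,fx=3.3,fy=3.3,interpolation=3)
    C[300*i:300*i+270,:390]=A;C[300*i:300*i+297,400:763]=B
cv2.imwrite('pics/cmp.png',C)
```

```text
11.9833 [0.4061497  0.35313103 0.20794491]
```

View pics/cmp.png

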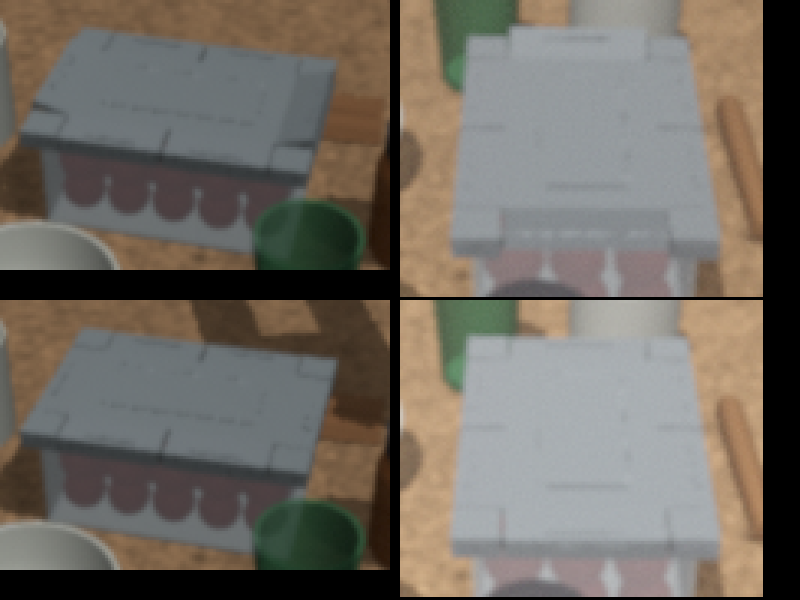

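The top row (before) shows both ends sprung up. The bottom row (after) shows every section flush, and the box and its neighbours haven't moved. The arm is clear of everything.

```bash
python3 -c "
from station import *
print(job_done())"
```

```text
the job is handed in; nothing more can be done
None
```

All six lid sections are shut and flush: the two short ends had sprung up and clicked down when pressed, the four long-side ones were already shut, and the box and the things around it stayed in place; the job was handed in at about 12 s.

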